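# Park the loaded cleco tray in the empty dock

## Robot

A 6-joint arm with a two-finger parallel gripper is mounted at the origin on the work surface. World frame = base frame: x ahead of the robot, y to its left, z up, the work surface at z = 0. Lengths are in mm, angles in degrees, forces in N, time in s.
With the tool pointing down it reaches from about 350 to 850 mm from the base axis. Payload 8.1 kg.
Tool frame: the origin (TCP) lies midway between the tips of the shut fingers; the grasp point (between the pads) lies 19 mm behind it (r.pinch_z is the distance from the TCP to the grasp point, in mm); z points along the fingers, y is the line along which they close (so a half turn about z gives the same grasp; the last joint's range is limited). The gripper opens to 85 mm and grips with 20 to 120 N. Pads are 22 mm wide; open, the fingers measure 114 mm over their backs; the gripper's body (76 mm by 85 mm) begins 54 mm behind the grasp point. The pads swing forward as they close: fully open they stand 13 mm farther back than shut.
Start: joints at [70.852, 7.471, 85.268, -0, 87.261, -4.893], TCP at [147.722, 581.535, 192.192] pointing down, gripper open.
Joint ranges: [-169.43, 169.43], [-51.17, 129.36], [1.28, 143.12], [-76.62, 256.62], [0, 156.53], [-152.29, 152.29]. Speed limits (degrees/s): [136.94, 136.94, 159.86, 180, 180, 180].

## Interface

Orientations are given as [roll, pitch, yaw] about the fixed x, y, z axes, in that order (R = Rz(yaw) Ry(pitch) Rx(roll)).
In Python, from bench import sensors, optics, job, r gives the robot as it stands.
- The arm moves only by the tool play_rows, never from a script. Its argument "motion" is a list that holds one entry, the list of rows, each a list of 6 numbers: the shift along the tool's x, y, z in cm, then the turn, a rotation vector about the tool's x, y, z in degrees. In form: [[[x, y, z, ax, ay, az], ...]]. A call has 1 to 5 rows; each row is the pose to reach, as a shift and turn from the pose commanded when the call began, along the tool's axes at that moment; what a row does not reach only later rows make up. A row lasts 1/10 s, in which the tool goes at most 50 mm and 8.59 degrees, less where a joint would pass 70% of its speed; a pose out of reach is approached as far as the arm can. A call with a gripper value outside its range is refused whole. "jaw" is the opening, from 0 (shut) to 1 (fully open), set as the call begins (left out, the last holds). The fingers move at their own pace and stop on an object; "squeeze" is the grip in N (left out, the last holds). Time passes only in rows, so rows that repeat a pose let the fingers close. It gives the time, the measured TCP pose, the force, the opening and the grip force at its end, in the units of the state.
- sensors.sense(): the state, without advancing time (a new reading comes with each control period).
- optics.snapshot(name): name is "scene" or "top" or "wrist"; returns a dict with "pixels" (384x512x3 uint8, red, green, blue), "mtx" (3x3 intrinsics, pixels), "R" (3x3) and "t" (3): a world point X has camera coordinates R X + t; the wrist camera has in their place "T_tool_cam" (4x4, takes a point from camera to tool coordinates, whose origin is the TCP and whose axes are the flange's). Camera axes: x right, y down, z forward; pixel columns grow to the right and rows downward; lengths in mm; the calibration is good to about 2 mm. A picture is of the moment at which its call begins: read the wrist's pose just before it. There is no depth.
- job.hand_in(): hands the job in; it is judged then, once.
The state is a dict: "time": time; "joint_pos": joint angles; "qd": joint speeds; "joint_efforts": joint torques, N m; "tool_pos": TCP position; "tcp_rot": TCP orientation; "ft_force": force on the tool from outside, world axes, zero at the start; "wrist_torque": the same for the moment, N m; "finger_gap": finger opening in mm; "grip_force": force on a finger pad.
Only numpy, scipy, OpenCV 4.12 (cv2) and the standard library are available. Lean on these libraries where they do the work, as an engineer would, in place of code of your own. Each camera call takes 0.05 s, during which the arm holds its last target. There are 200 camera calls.

## Task

Lift the yellow tray by its upright fin, carry it level so that the three clecos lying in it stay inside, and slide it between the rails of the empty dock, under the dock's light bar, until it is fully home against the back stop. Let go of it there, lying flat, and do not disturb the green tray, the bucking bar, the rivet cup, the cleco pliers or the rivet squeezer.

Things in the scene. Friction and masses are not known exactly. Their poses are not given: they have to be found in the camera images.
- tray: The yellow tray to move, about 0.3 kg, standing on the bench with three clecos in it. 124 x 110 x 32 mm open box, walls and floor 4 mm, with a 10 mm thick divider along its x axis at y = 0, in the middle of which a fin handle 60 mm long (x) and 10 mm thick (y) rises to 90 mm above the underside. Origin: centre of the underside; x along its length and the fin, z up. Either end may go first.
- tray_grip (a point): Grip point on the yellow tray's fin, 70 mm above the tray's underside, above its centre; pinch across the 10 mm (tray y); the tool may lean along the tray's x.
- dock_empty: The dock with no tray in it, fixed. Grey base plate 225 x 150 mm, 20 mm thick (x -130 to +95, y +-75 mm). Origin: at bench level straight below the centre of a tray that is fully home; x points inwards, the sliding direction, z up. The back stop's face is at x = +62 mm. A blue light bar hangs over it; so lean the tool 30 to 40 degrees back, towards the open end (-x).
- dock_empty_mouth (a point): Flared mouth of the empty dock's rails (130 mm wide), on the plate, 20 mm above the bench, at dock x = -31 mm. The flare narrows to dock x = 0; from there to x = 80 mm two aluminium rails, 40 mm high above the plate, stand 114 mm apart. A roof plate covers dock x 30 to 80 mm, y +-67 mm, 40 to 44 mm above the plate.
- dock_empty_bar (a point): Middle of the underside of the empty dock's light bar, 245 mm above the bench: bar at dock x -35 to +5 mm, y +-75 mm, 20 mm thick, on two 12 mm side arms that run back at y +-65 mm to posts at dock x = 88 mm. An upright gripper's body would meet it.
- dock_empty_home (a point): In the empty dock, on top of its base plate (20 mm above the bench), where the origin of the yellow tray must end; axes as the dock's.
- dock_full: The other dock, made the same, with the green tray in it; leave it alone.
- tray_parked: Green tray of the same shape as the yellow one, with brass rivets, parked in the other dock; leave it alone. Origin: centre of the underside.
- cleco1: A copper cleco (sheet holder), 60 mm long, body 14 mm thick, 30 g, lying loose in the yellow tray. Origin: on its axis at mid length; x along it.
- cleco2: A copper cleco (sheet holder), 60 mm long, body 14 mm thick, 30 g, lying loose in the yellow tray. Origin: on its axis at mid length; x along it.
- cleco3: A dark steel cleco (sheet holder), 60 mm long, body 14 mm thick, 30 g, lying loose in the yellow tray. Origin: on its axis at mid length; x along it.
- bucking_bar: Brass block 95 x 40 x 25 mm lying on the bench, leave it alone. Origin: centre of the underside, x along its length.
- cup: White nylon rivet cup, 66 mm across, 65 mm high, standing on the bench, leave it alone. Origin: centre of the underside.
- pliers: Chrome cleco pliers, about 180 mm long, 20 mm high, lying on the bench, leave them alone. Origin: on the bench near mid length, nose to +x.
- squeezer: Steel rivet squeezer with orange grips, about 245 mm long, 90 mm wide, 26 mm high, lying on the bench, leave it alone. Origin: on the bench below its pivot, jaws to +x.
Mind the look-alikes: they are no part of the job. There is more than one size of the tray; the job needs the smaller.

How it is judged:
By the outcome, as a careful person would: the job done as asked, in the order asked, and still so for the second after the job is handed in, with the robot touching nothing.
It also fails if it takes over 64 s, if anything falls off the work surface, if the arm or the gripper's body presses on something with over 40 N, if the wrist force passes 120 N, or if a joint passes its speed limit or range.

## Working session

There is one attempt and no reset: what is moved stays moved. The work goes in short steps, Python scripts to look and compute and a tool call to move; the robot and the scene stay as the last step left them, time stands still between calls to the robot, and variables do not carry over. Pictures are saved under pics/ and viewed, at most 10 in all, crops included, and the job is handed in when it is done.

Besides the shell and the picture viewer there is one more tool, called after ">>>" in YAML: its name, and indented under it one key for each argument. play_rows: Moves the arm, as the interface text tells. Its arguments: {"type":"object","properties":{"motion":{"type":"array","items":{"type":"array","items":{"type":"array","items":{"type":"number"}}}},"jaw":{"type":"number"},"squeeze":{"type":"number"}},"required":["motion"]}

```bash
mkdir -p pics; ls
python3 - <<'E'
from bench import sensors, optics, job, r
import cv2,numpy as np,pickle
d={}
for n in("scene","top"):
    s=optics.snapshot(n); d[n]=s
    cv2.imwrite(f"pics/{n}0.png",cv2.cvtColor(s["pixels"],cv2.COLOR_RGB2BGR))
    print(n,s["mtx"].tolist(),s["R"].tolist(),s["t"])
pickle.dump(d,open("d0.pkl","wb"))
print(sensors.sense(), r.pinch_z)
E
```

```text
pics
scene [[490.7063746064123, 0.0, 246.85482844957582], [0.0, 490.7063746064123, 182.39679804959238], [0.0, 0.0, 1.0]] [[0.8027690584667482, 0.596170167380093, 0.011957018625163879], [0.39655249076637966, -0.5187850860904469, -0.7573692339388417], [-0.44531782002901144, 0.612734172358715, -0.6528773799026045]] [-377.96755174  -41.96733105 1683.89339941]
top [[346.9693817601388, 0.0, 258.96373161758754], [0.0, 346.9693817601388, 188.31702920648843], [0.0, 0.0, 1.0]] [[-0.07519825016454514, -0.99715972643577, -0.004207510752351754], [-0.9749548488535232, 0.07440807516427615, -0.20958645244230673], [0.2093042423583296, -0.01165840147224748, -0.9777810674204719]] [  71.76426322  484.60793161 1120.48171785]
{'time': 0.1, 'joint_pos': array([ 7.08520070e+01,  7.51103206e+00,  8.53248483e+01,  4.12784418e-04,
        8.72611561e+01, -4.89395143e+00]), 'qd': array([ 0.01886023, -0.11971602, -0.11049111,  0.07069691,  0.03345148,
        0.07307947]), 'joint_efforts': array([ 8.56979314e-04, -5.70950782e+01, -5.01940405e+01, -2.60245597e-04,
        8.16624379e-03, -4.63471480e-06]), 'tool_pos': array([147.52961926, 580.99075464, 191.22943305]), 'tcp_rot': array([-1.79903352e+02, -8.68912481e-03,  1.65745931e+02]), 'ft_force': array([ 0.01970813, -0.01519551, -0.04689076]), 'wrist_torque': array([-0.02449279, -0.02615581, -0.00739759]), 'grip_force': 0.0, 'finger_gap': 85.4870485858938} 18.700000000000003
```

View pics/scene0.png

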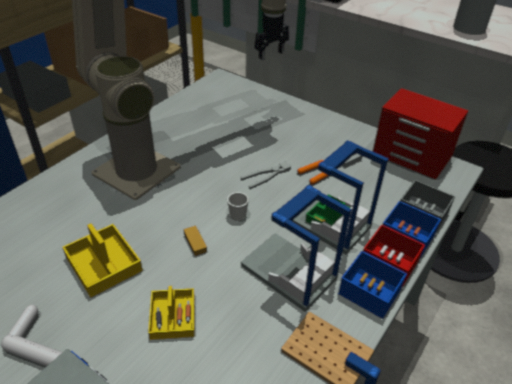

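View pics/top0.png

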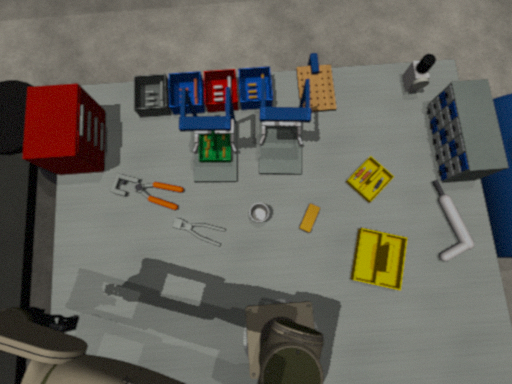

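The top view shows two yellow trays. The one at (370,179), scene (173,313), is small and holds 3 clecos; the one at (380,258), scene (102,258), is larger and empty, so the first fits the description. The empty dock is at top (281,150), scene (285,265). The dock at (215,150) holds the green tray. I'll confirm this with an enlarged crop.

```bash
cat > h.py <<'E'
import numpy as np,cv2
def ray(s,uv):
    d=np.linalg.inv(s["mtx"])@np.array([uv[0],uv[1],1.]); R=np.array(s["R"]);t=np.array(s["t"])
    return -R.T@t, R.T@d
def onz(s,uv,z):
    c,d=ray(s,uv); return c+d*(z-c[2])/d[2]
def tri(a,ua,b,ub):
    c1,d1=ray(a,ua);c2,d2=ray(b,ub)
    k=np.linalg.lstsq(np.c_[d1,-d2],c2-c1,rcond=None)[0]
    p,q=c1+k[0]*d1,c2+k[1]*d2
    return (p+q)/2,np.linalg.norm(p-q)
def proj(s,X):
    p=s["mtx"]@(np.array(s["R"])@np.array(X)+s["t"]); return p[:2]/p[2]
E
python3 - <<'E'
import pickle,cv2,numpy as np
d=pickle.load(open("d0.pkl","rb"))
def crop(n,u,v,w,h):
    return cv2.resize(cv2.cvtColor(d[n]["pixels"],cv2.COLOR_RGB2BGR)[v:v+h,u:u+w],(400,300),interpolation=cv2.INTER_CUBIC)
im=np.vstack([np.hstack([crop("top",335,150,68,51),crop("scene",133,275,80,60+0)]),np.hstack([crop("top",235,90,120,90),crop("scene",230,170,160,120+20)[:300]])])
cv2.imwrite("pics/crop1.png",im)
from h import *
for n in d:
    hsv=cv2.cvtColor(d[n]["pixels"],cv2.COLOR_RGB2HSV)
    m=cv2.inRange(hsv,(20,150,60),(33,255,255))
    c,_=cv2.findContours(m,0,2)
    for k in c:
        if cv2.contourArea(k)>300: 
            b=cv2.boxPoints(cv2.minAreaRect(k)); print(n,cv2.minAreaRect(k)); print([onz(d[n],p,32).round(0).tolist() for p in b], b.round(1).tolist())
E
```

```text
scene ((171.0, 312.0), (44.0, 52.0), 0.0)
[[513.0, -446.0, 32.0], [404.0, -338.0, 32.0], [495.0, -269.0, 32.0], [596.0, -383.0, 32.0]] [[149.0, 338.0], [149.0, 286.0], [193.0, 286.0], [193.0, 338.0]]
scene ((101.07999420166016, 255.55999755859375), (66.47893524169922, 61.2051887512207), 58.671302795410156)
[[93.0, -387.0, 32.0], [111.0, -211.0, 32.0], [352.0, -303.0, 32.0], [321.0, -455.0, 32.0]] [[57.70000076293945, 243.10000610351562], [109.9000015258789, 211.3000030517578], [144.5, 268.0], [92.19999694824219, 299.8999938964844]]
scene ((197.0367889404297, 47.346221923828125), (63.15772247314453, 10.38149642944336), 87.51044464111328)
[[-689.0, 1056.0, 32.0], [-649.0, 1095.0, 32.0], [-194.0, 583.0, 32.0], [-226.0, 552.0, 32.0]] [[190.5, 16.0], [200.89999389648438, 15.600000381469727], [203.60000610351562, 78.69999694824219], [193.1999969482422, 79.0999984741211]]
top ((379.2554016113281, 258.3824462890625), (50.947776794433594, 55.57466506958008), 8.972626686096191)
[[161.0, -236.0, 32.0], [335.0, -288.0, 32.0], [296.0, -451.0, 32.0], [124.0, -394.0, 32.0]] [[349.79998779296875, 281.8999938964844], [358.3999938964844, 227.0], [408.79998779296875, 234.89999389648438], [400.1000061035156, 289.79998779296875]]
top ((369.55462646484375, 178.5843505859375), (32.02021789550781, 36.357818603515625), 43.02506637573242)
[[496.0, -265.0, 32.0], [584.0, -363.0, 32.0], [500.0, -433.0, 32.0], [414.0, -334.0, 32.0]] [[345.3999938964844, 181.0], [370.29998779296875, 154.39999389648438], [393.70001220703125, 176.1999969482422], [368.8999938964844, 202.8000030517578]]
```

View pics/crop1.png

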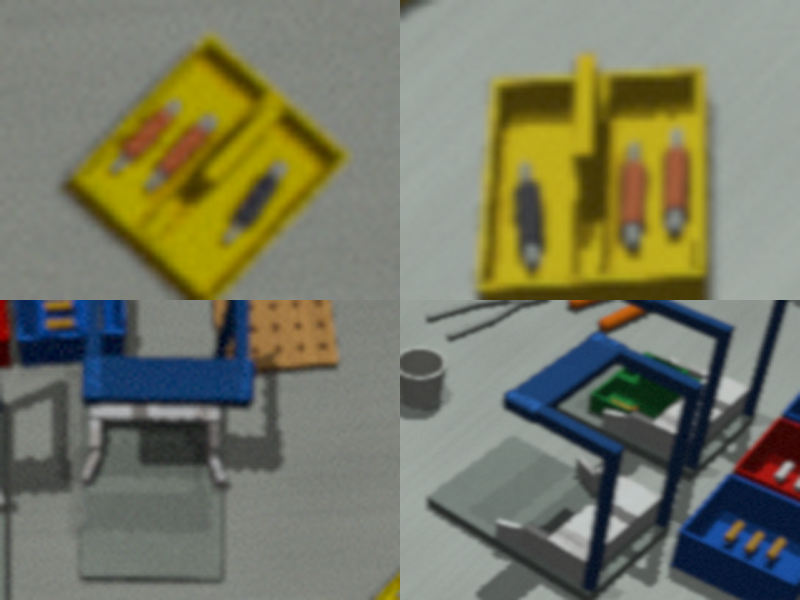

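Confirmed: the small tray with two copper clecos and one dark one, crop (210,170), is the target. Its fin runs lower-left to upper-right in the top view. The empty dock opens towards the robot. Next I'll measure the dock roughly and plan.

```bash
cat >> h.py <<'E'
from scipy.spatial.transform import Rotation as Ro
def pose(st): return np.array(st["tool_pos"]),Ro.from_euler("xyz",st["tcp_rot"],degrees=True)
def tool(head,lean):  # heading deg, lean back deg
    h=np.radians(head);L=np.radians(lean);f=np.array([np.cos(h),np.sin(h),0]);u=np.array([0,0,1.])
    y=np.cross(u,f); z=np.sin(L)*f-np.cos(L)*u
    return Ro.from_matrix(np.c_[np.cross(y,z),y,z])
def rel(st,p,R):
    p0,R0=pose(st); return np.r_[R0.inv().apply(np.array(p)-p0)/10,(R0.inv()*R).as_rotvec(degrees=True)].round(2).tolist()
def grasp2tcp(g,R,pz=18.7): return np.array(g)+R.apply([0,0,pz])
E
python3 - <<'E'
import pickle
from h import *
from bench import sensors,optics
d=pickle.load(open("d0.pkl","rb"));T,S=d["top"],d["scene"]
print("plate",tri(T,(302,173.4),S,(242,264.3)),tri(T,(259,173.4),S,(276,234)))
print(onz(T,(302.2,173.4),20),onz(T,(259,173.4),20))
# blue bar
for n,s in d.items():
    hsv=cv2.cvtColor(s["pixels"],cv2.COLOR_RGB2HSV);m=cv2.inRange(hsv,(100,120,40),(125,255,255))
    c,_=cv2.findContours(m,0,2)
    for k in c:
        if cv2.contourArea(k)>300: print(n,cv2.boundingRect(k),cv2.approxPolyDP(k,2,True)[:,0].tolist())
w=optics.snapshot("wrist");print(w["T_tool_cam"],w["mtx"])
st=sensors.sense()
for p,hd in(((450,250,320),0),((420,-280,300),-48)): print(rel(st,p,tool(hd,0)))
E
```

```text
plate (array([ 541.0609421 , -120.13500333,    9.47897366]), np.float64(3.309974452548346)) (array([552.4885098 ,  31.39380064,  10.57344865]), np.float64(3.5328381443537826))
[ 537.13330956 -120.42540039   20.        ] [548.67168548  30.38020465  20.        ]
scene (347, 353, 33, 27) [[349, 355], [349, 365], [362, 371], [369, 378], [376, 379], [379, 373], [377, 367], [352, 353]]
scene (339, 252, 68, 66) [[361, 252], [343, 274], [339, 293], [382, 317], [399, 291], [406, 274]]
scene (384, 201, 58, 53) [[400, 201], [384, 223], [424, 242], [426, 246], [422, 253], [441, 219]]
scene (272, 185, 83, 64) [[272, 214], [274, 220], [296, 233], [298, 231], [301, 236], [299, 233], [305, 235], [304, 238], [309, 238], [310, 242], [313, 240], [317, 245], [317, 236], [292, 221], [292, 218], [316, 197], [320, 200], [323, 198], [330, 202], [330, 205], [336, 205], [346, 211], [344, 215], [348, 212], [348, 217], [354, 218], [350, 220], [347, 235], [346, 228], [344, 232], [342, 229], [341, 234], [345, 236], [345, 241], [341, 245], [340, 236], [338, 246], [340, 244], [342, 248], [345, 247], [344, 240], [34
[... 1095 characters left out ...]
2], [204, 110], [200, 74]]
top (239, 67, 73, 55) [[239, 69], [239, 92], [243, 109], [258, 107], [261, 120], [309, 120], [311, 111], [308, 107], [308, 80], [304, 90], [304, 108], [277, 108], [271, 106], [269, 68]]
[[-4.24662979e-05 -9.51772837e-01 -3.06803625e-01  7.95889006e+01]
 [ 9.99999184e-01  3.51288211e-04 -1.22818901e-03 -6.20720661e-01]
 [ 1.27673344e-03 -3.06803426e-01  9.51772046e-01 -1.80469328e+02]
 [ 0.00000000e+00  0.00000000e+00  0.00000000e+00  1.00000000e+00]] [[280.36916084   0.         251.74441256]
 [  0.         280.36916084 191.16816302]
 [  0.           0.           1.        ]]
[-37.46, -24.66, -12.83, -0.08, -0.02, -14.25]
[-47.61, -76.77, -10.76, -0.08, 0.02, 33.75]
```

>>> play_rows:
  motion:
    - [[-5, -3.3, -2, 0, 0, 0], [-10, -6.5, -4, 0, 0, 0], [-14, -9.2, -6, 0, 0, 0], [-18, -12, -7.5, 0, 0, 0], [-22, -14.5, -9, 0, 0, 0]]

```text
time: 0.65
tool_pos: [307.6, 405.1, 274.0]
tcp_rot: [180.0, 0.0, 165.8]
ft_force: [0.8, 0.1, 1.1]
finger_gap: 85.2
grip_force: 0.0
```

>>> play_rows:
  motion:
    - [[-4, -3, -1, 0, 0, 0], [-7.5, -6, -2, 0, 0, 0], [-11, -9, -3, 0, 0, 5], [-14, -13, -4, 0, 0, 8], [-15.5, -17, -4, 0, 0, 12]]

```text
time: 1.15
tool_pos: [416.7, 201.8, 314.4]
tcp_rot: [180.0, 0.1, 153.6]
ft_force: [0.4, 0.0, -0.1]
finger_gap: 85.9
grip_force: 0.0
```

Run:
```python
from h import *
from bench import sensors
st=sensors.sense();print(st["tool_pos"],st["tcp_rot"],st["time"])
print(rel(st,(450,0,300),tool(-20,0)),rel(st,(460,-320,220),tool(-48,0)))
```

```text
[416.66812325 201.76597024 314.38641655] [1.79950098e+02 7.88163924e-02 1.53564801e+02] 1.15
[-11.96, -16.58, 1.44, 0.05, 0.08, -6.44] [-27.1, -44.8, 9.44, 0.06, 0.07, 21.56]
```

>>> play_rows:
  motion:
    - [[-2.5, -4.1, 0.5, 0, 0, 0], [-5, -8.2, 1, 0, 0, 0], [-7.5, -12.3, 1.5, 0, 0, 0], [-10, -16.4, 2, 0, 0, 0], [-12.5, -20.5, 3, 0, 0, 0]]

```text
time: 1.65
tool_pos: [436.6, -37.3, 283.8]
tcp_rot: [180.0, 0.1, 153.8]
ft_force: [0.6, 0.1, -0.1]
finger_gap: 85.4
grip_force: 0.0
```

>>> play_rows:
  motion:
    - [[-2.5, -4.1, 0.5, 0, 0, 4], [-5, -8.2, 1, 0, 0, 8], [-7.5, -12.3, 1.5, 0, 0, 13], [-10, -16.4, 2, 0, 0, 17], [-13, -21, 5, 0, 0, 21.5]]

```text
time: 2.15
tool_pos: [459.9, -273.6, 241.7]
tcp_rot: [179.9, 0.3, 132.0]
ft_force: [1.1, -0.5, 0.6]
finger_gap: 85.4
grip_force: 0.0
```

>>> play_rows:
  motion:
    - [[0, -2, 0, 0, 0, 0], [0, -3, 0.5, 0, 0, 0], [0, -3, 1.5, 0, 0, 0], [0, -3, 1.5, 0, 0, 0]]

```text
time: 2.55
tool_pos: [436.6, -289.2, 223.2]
tcp_rot: [180.0, -0.1, 132.3]
ft_force: [-0.4, -0.2, -0.0]
finger_gap: 85.3
grip_force: 0.0
```

Run:
```python
from h import *
from bench import sensors,optics
import pickle
st=sensors.sense();w=optics.snapshot("wrist");pickle.dump((st,w),open("w1.pkl","wb"))
print(st["tool_pos"],st["tcp_rot"],st["time"])
cv2.imwrite("pics/w1.png",cv2.cvtColor(w["pixels"],cv2.COLOR_RGB2BGR))
```

```text
[ 436.58049102 -289.20091316  223.24299133] [ 1.79980539e+02 -7.30320309e-02  1.32274425e+02] 2.55
```

View pics/w1.png

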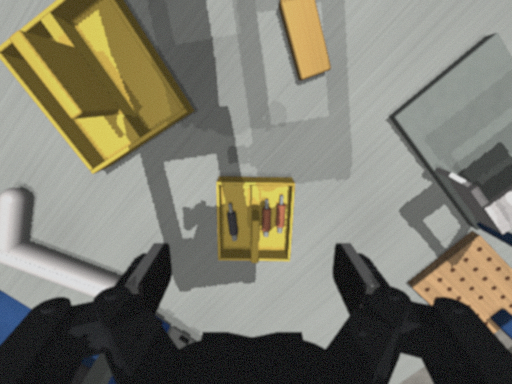

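The wrist view shows the small tray centred at (255,220) with its fin pointing down-image. It is nearly aligned with the tool. The dock plate corner is at (393,118).

```bash
cat >> h.py <<'E'
def wcam(st,w):
    p,R=pose(st);T=np.eye(4);T[:3,:3]=R.as_matrix();T[:3,3]=p
    C=np.linalg.inv(T@np.array(w["T_tool_cam"]));return dict(mtx=w["mtx"],R=C[:3,:3],t=C[:3,3],pixels=w["pixels"])
E
python3 - <<'E'
import pickle
from h import *
st,w=pickle.load(open("w1.pkl","rb"));c=wcam(st,w)
d=pickle.load(open("d0.pkl","rb"))
im=w["pixels"];m=cv2.inRange(cv2.cvtColor(im,cv2.COLOR_RGB2HSV),(18,110,50),(35,255,255));m[:170]=0;m[280:]=0;m[:,:200]=0;m[:,310:]=0
k=max(cv2.findContours(m,0,1)[0],key=cv2.contourArea)[:,0]
def edge(sel):
    vx,vy,x,y=cv2.fitLine(k[sel].astype(np.float32),cv2.DIST_HUBER,0,.01,.01).ravel();return np.array([vx,vy,x,y])
x,y=k.T
b=x.min(),x.max(),y.min(),y.max();print(b)
L=edge((x<b[0]+6)&(y>190)&(y<250));Rr=edge((x>b[1]-6)&(y>190)&(y<250));T=edge((y<b[2]+5)&(x>225)&(x<288));B=edge((y>252)&(x>222)&(x<248)|(y>252)&(x>264)&(x<288))
def X(a,e):
    s=np.linalg.solve(np.c_[a[:2],-e[:2]],e[2:]-a[2:]);return a[2:]+s[0]*a[:2]
cs=[X(L,T),X(Rr,T),X(Rr,B),X(L,B)]
W=np.array([onz(c,q,32) for q in cs]);print(np.round(cs,1).tolist());print(W.round(1).tolist(),W.mean(0))
for i in range(4):
    e=W[(i+1)%4]-W[i];print(np.linalg.norm(e).round(1),np.degrees(np.arctan2(e[1],e[0])).round(1))
z=cv2.resize(cv2.cvtColor(im,cv2.COLOR_RGB2BGR)[165:275,205:305],(500,550),interpolation=cv2.INTER_CUBIC);cv2.imwrite("pics/w1c.png",z)
E
```

```text
(np.int32(217), np.int32(294), np.int32(177), np.int32(262))
[[216.39999389648438, 176.89999389648438], [294.20001220703125, 178.39999389648438], [289.0, 260.20001220703125], [218.39999389648438, 258.70001220703125]]
[[413.3, -337.7, 32.0], [493.7, -267.5, 32.0], [578.4, -363.6, 32.0], [497.8, -433.5, 32.0]] [ 495.80348885 -350.57255177   32.        ]
106.7 41.1
128.1 -48.6
106.8 -139.1
127.7 131.4
```

View pics/w1c.png

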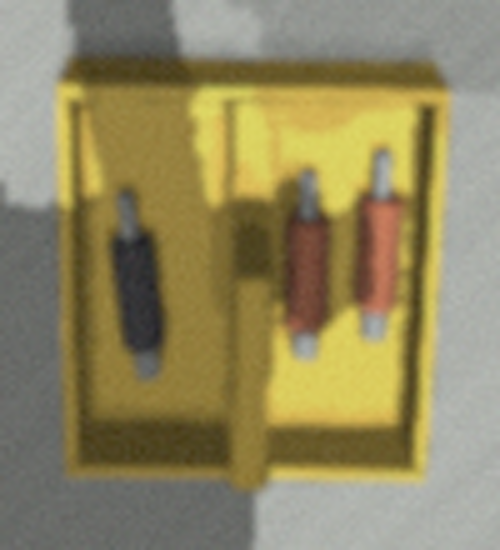

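The crop shows the rim corners at (62,88), (448,92), (423,478) and (70,478). The fin's top face runs from (253,280) to (248,488).

Run:
```python
import pickle
from h import *
st,w=pickle.load(open("w1.pkl","rb"));c=wcam(st,w);d=pickle.load(open("d0.pkl","rb"))
f=lambda q:(205+q[0]/5-.4,165+q[1]/5-.4)
W=np.array([onz(c,f(q),32) for q in((62,88),(448,92),(423,478),(70,478))]);print(W.round(1).tolist(),W.mean(0))
for i in range(4):
    e=W[(i+1)%4]-W[i];print(np.linalg.norm(e).round(1),np.degrees(np.arctan2(e[1],e[0])).round(1))
a,b=[onz(c,f(q),90) for q in((253,280),(248,488))];print(a,b,(a+b)/2,np.linalg.norm(b-a),np.degrees(np.arctan2(*(b-a)[1::-1])))
# fin far-top end in top crop (275,95)/400*68 ; scene crop
tp=lambda q:(335+q[0]*.17-.4,150+q[1]*.17-.4)
sc=lambda q:(133+q[0]*.2-.4,275+q[1]*.2-.4)
print("fin far",tri(d["top"],tp((270,100)),c,f((248,488))),"near",tri(d["top"],tp((198,180)),c,f((253,280))))
print("scene/wrist far",tri(d["scene"],sc((587,58)-np.array([400,0])),c,f((248,488))),"near",tri(d["scene"],sc((586-400,153)),c,f((253,280))))
```

```text
[[418.8, -342.9, 32.0], [498.4, -272.1, 32.0], [578.7, -363.3, 32.0], [499.7, -435.2, 32.0]] [ 498.8795629  -353.40005284   32.        ]
106.5 41.7
121.6 -48.6
106.8 -137.7
122.7 131.2
[ 478.87318411 -331.47134204   90.        ] [ 517.03112781 -375.02577977   90.        ] [ 497.95215596 -353.2485609    90.        ] 57.905247720447846 -48.77847233126615
fin far (array([ 527.65146919, -382.18038366,   67.39803825]), np.float64(6.382147373454183)) near (array([ 488.67775621, -339.12998212,   54.80820165]), np.float64(6.86513792550987))
scene/wrist far (array([ 503.05433495, -355.60002377,  127.44991542]), np.float64(6.177334038835141)) near (array([ 493.26651843, -349.74461053,   38.05132785]), np.float64(4.6325654717553935))
```

Run:
```python
from h import *
from bench import sensors
st=sensors.sense();R=tool(-48.7,35)
p=grasp2tcp((498.4,-353.3,70),R,18.7-100);print(p,rel(st,p,R))
```

```text
[ 467.6229578  -318.26722802  136.5970612 ] [-4.22, 0.3, 8.74, 0.33, -35.03, 0.97]
```

>>> play_rows:
  motion:
    - [[0, 0.1, 1, 0, -7, 0.2], [-0.5, 0.2, 2.5, 0.1, -14, 0.4], [-1.5, 0.3, 4.5, 0.2, -21, 0.6], [-3, 0.3, 6.7, 0.3, -28, 0.8], [-4.2, 0.3, 8.7, 0.3, -35, 1]]

```text
time: 3.1
tool_pos: [469.4, -318.7, 139.2]
tcp_rot: [179.8, 35.5, 131.3]
ft_force: [-0.8, -1.3, -1.2]
finger_gap: 85.3
grip_force: 0.0
```

>>> play_rows:
  motion:
    - [[0, 0, 0, 0, 0, 0], [0, 0, 0, 0, 0, 0]]

```text
time: 3.3
tool_pos: [467.1, -318.0, 137.7]
tcp_rot: [-180.0, 34.8, 131.3]
ft_force: [-0.2, -0.3, 1.9]
finger_gap: 85.3
grip_force: 0.0
```

Run:
```python
from h import *
from bench import sensors,optics
import pickle
st=sensors.sense();w=optics.snapshot("wrist");pickle.dump((st,w),open("w2.pkl","wb"))
print(st["tool_pos"],st["tcp_rot"],st["joint_pos"].round(1))
c=wcam(st,w)
im=cv2.cvtColor(w["pixels"],cv2.COLOR_RGB2BGR)
h=np.radians(-48.7);ex=np.array([np.cos(h),np.sin(h),0]);ey=np.array([-ex[1],ex[0],0]);o=np.array([498.4,-353.3,0])
S=3
big=cv2.resize(im[100:300,150:360],None,fx=S,fy=S,interpolation=cv2.INTER_CUBIC)
for a,b,z in((30,5,90),(30,-5,90),(-30,5,90),(-30,-5,90),(62,55,32),(62,-55,32),(-62,55,32),(-62,-55,32)):
    q=proj(c,o+a*ex+b*ey+[0,0,z]);print(a,b,z,q.round(1))
    cv2.circle(big,tuple(int(v) for v in ((q-[150,100]+.5)*S)),3,(255,0,255),1)
cv2.imwrite("pics/w2.png",big)
```

```text
[ 467.14508202 -317.97482069  137.69003564] [-179.99824604   34.81666818  131.32983132] [-33.2 -30.8 131.7 -12.3  45.8 -68.6]
30 5 90 [258.  219.5]
30 -5 90 [248.2 219.5]
-30 5 90 [259.2 182.5]
-30 -5 90 [247.5 182.5]
62 55 32 [297.2 193. ]
62 -55 32 [208.5 192.9]
-62 55 32 [315.4 109.1]
-62 -55 32 [191.4 109. ]
```

View pics/w2.png

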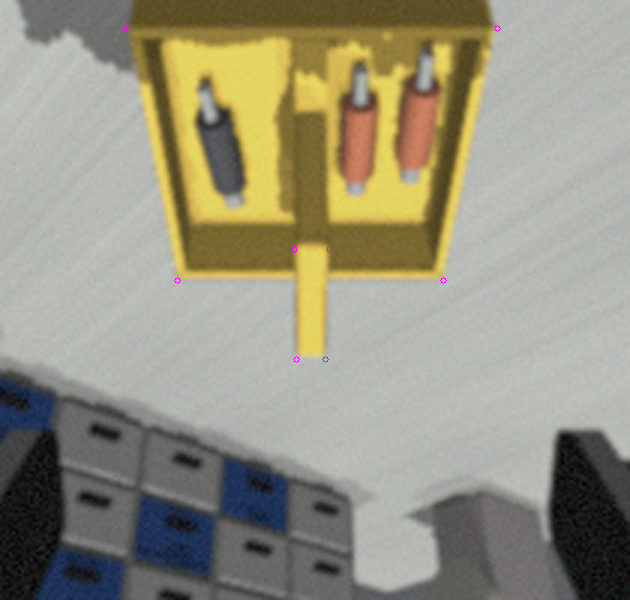

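The marks from the first view land within 2 mm of the fin's top face (312,243)–(312,355), so its position and the 90 mm height agree from two views. Grasping now.

>>> play_rows:
  motion:
    - [[0, 0, 3, 0, 0, 0], [0, 0, 6, 0, 0, 0], [0, 0, 8, 0, 0, 0], [0, 0, 9.5, 0, 0, 0], [0, 0, 10, 0, 0, 0]]

```text
time: 3.85
tool_pos: [508.5, -365.9, 59.6]
tcp_rot: [179.9, 35.2, 131.1]
ft_force: [-0.2, 0.3, -0.6]
finger_gap: 85.3
grip_force: 0.0
```

>>> play_rows:
  motion:
    - [[0, 0, 0, 0, 0, 0], [0, 0, 0, 0, 0, 0], [0, 0, 0, 0, 0, 0], [0, 0, 0, 0, 0, 0], [0, 0, 0, 0, 0, 0]]
  jaw: 0
  squeeze: 60

```text
time: 4.35
tool_pos: [505.4, -362.6, 56.4]
tcp_rot: [180.0, 35.1, 131.2]
ft_force: [3.1, 5.5, 2.8]
finger_gap: 12.4
grip_force: 2.3
```

>>> play_rows:
  motion:
    - [[0, 0, 0, 0, 0, 0], [0, 0, 0, 0, 0, 0], [0, 0, 0, 0, 0, 0], [0, 0, 0, 0, 0, 0], [0, 0, 0, 0, 0, 0]]

```text
time: 4.85
tool_pos: [505.6, -362.4, 56.0]
tcp_rot: [179.9, 35.0, 131.2]
ft_force: [0.4, 5.2, 3.7]
finger_gap: 7.1
grip_force: 59.1
```

>>> play_rows:
  motion:
    - [[-0.2, 0, -0.3, 0, 0, 0], [-0.6, 0, -0.8, 0, 0, 0], [-1.1, 0, -1.6, 0, 0, 0], [-1.7, 0, -2.5, 0, 0, 0], [-2.3, 0, -3.3, 0, 0, 0]]

```text
time: 5.35
tool_pos: [505.0, -362.7, 96.9]
tcp_rot: [180.0, 35.0, 131.2]
ft_force: [0.6, 0.4, -3.4]
finger_gap: 7.4
grip_force: 58.6
```

>>> play_rows:
  motion:
    - [[0, 0, 0, 0, 0, 0], [0, 0, 0, 0, 0, 0]]

```text
time: 5.55
tool_pos: [505.3, -362.9, 96.7]
tcp_rot: [180.0, 35.1, 131.2]
ft_force: [0.1, -0.8, -4.4]
finger_gap: 7.1
grip_force: 58.7
```

Run:
```python
from h import *
from bench import sensors,optics
import pickle
st=sensors.sense();w=optics.snapshot("wrist");pickle.dump((st,w),open("w3.pkl","wb"))
print(st["tool_pos"],st["tcp_rot"],st["joint_pos"].round(1),st["ft_force"],st["finger_gap"])
s=optics.snapshot("scene")
a=cv2.resize(cv2.cvtColor(w["pixels"],cv2.COLOR_RGB2BGR),(512,384))
b=cv2.resize(cv2.cvtColor(s["pixels"],cv2.COLOR_RGB2BGR)[240:360,110:206],(288,360))
o=np.zeros((384,800,3),np.uint8);o[:,:512]=a;o[:360,512:]=b
cv2.imwrite("pics/w3.png",o)
```

```text
[ 505.31952963 -362.88618738   96.67479498] [179.96078889  35.07828335 131.1878414 ] [-35.5 -16.3 126.1 -12.8  36.6 -68.7] [ 0.13859695 -0.76625237 -4.42803858] 7.139141918460342
```

View pics/w3.png

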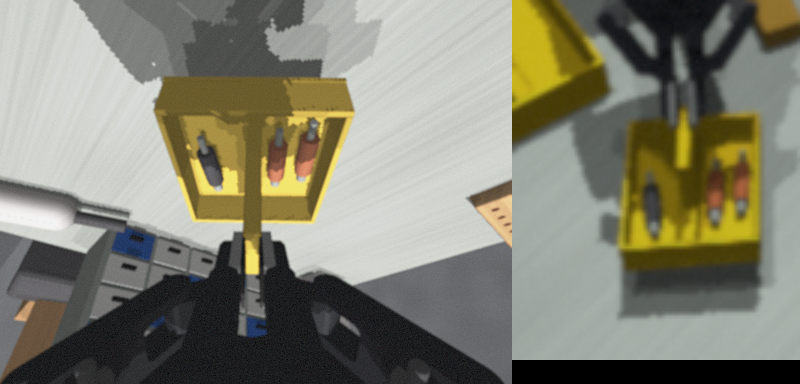

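Lifted level with all three clecos inside; fin is held at (253,250) in the wrist view. Now I'll plan the carry.

```bash
cat >> h.py <<'E'
def path(st,p1,head1,lean,n,h0=None):
    """smooth n-row carry, heading interpolated about world z; rows per call in that call's axes"""
    p0,R0=pose(st); x=R0.as_matrix()[:,2]; h0=np.degrees(np.arctan2(x[1],x[0])) if h0 is None else h0
    s=np.arange(n+1)/n; s=.35*s+.65*(3*s**2-2*s**3)
    P=p0+np.outer(s,np.array(p1)-p0); dh=(head1-h0)*s
    Rs=[Ro.from_euler("z",a,degrees=True)*R0 for a in dh]
    if n: Rs[-1]=tool(head1,lean)
    for i in range(0,n,5):
        print([ [round(float(v),2) for v in np.r_[Rs[i].inv().apply(P[k]-P[i])/10,(Rs[i].inv()*Rs[k]).as_rotvec(degrees=True)]] for k in range(i+1,min(i+6,n+1))])
def lev(st,c,corn):
    """tray corners px (BL,BR,FR,FL rim) -> print predicted heights"""
E
python3 - <<'E'
from h import *
from bench import sensors
import pickle
st=sensors.sense()
path(st,(566,-46,118),-4.4,35,20)
# level check
s0,w=pickle.load(open("w3.pkl","rb"));c=wcam(s0,w)
h=np.radians(-48.7);ex=np.array([np.cos(h),np.sin(h),0]);ey=np.array([-ex[1],ex[0],0]);o=np.array([497.4,-353,40.5])
for a,b,z in((62,55,32),(62,-55,32),(-62,55,32),(-62,-55,32),(-62,55,0),(-62,-55,0)):print(a,b,z,proj(c,o+a*ex+b*ey+[0,0,z]).round(1))
E
```

```text
[[0.33, 0.57, -0.29, -0.56, 0.0, -0.81], [0.79, 1.35, -0.7, -1.35, 0.0, -1.94], [1.37, 2.34, -1.21, -2.34, 0.0, -3.35], [2.05, 3.5, -1.81, -3.5, 0.0, -5.01], [2.81, 4.81, -2.49, -4.81, 0.0, -6.88]]
[[0.66, 1.58, -0.62, -1.43, 0.0, -2.05], [1.36, 3.27, -1.28, -2.96, 0.0, -4.24], [2.1, 5.05, -1.97, -4.57, 0.0, -6.54], [2.86, 6.87, -2.68, -6.23, 0.0, -8.91], [3.63, 8.73, -3.4, -7.91, 0.0, -11.31]]
[[0.38, 2.05, -0.45, -1.68, 0.0, -2.4], [0.76, 4.07, -0.9, -3.34, 0.0, -4.77], [1.13, 6.03, -1.33, -4.94, 0.0, -7.07], [1.48, 7.9, -1.74, -6.47, 0.0, -9.26], [1.8, 9.65, -2.13, -7.91, 0.0, -11.31]]
[[-0.02, 1.66, -0.13, -1.31, 0.0, -1.87], [-0.05, 3.13, -0.24, -2.47, 0.0, -3.53], [-0.06, 4.38, -0.33, -3.45, 0.0, -4.94], [-0.08, 5.37, -0.41, -4.24, 0.0, -6.07], [-0.09, 6.09, -0.46, -4.81, -0.05, -6.88]]
62 55 32 [315.4 225.4]
62 -55 32 [192.3 225.4]
-62 55 32 [356.6 109.6]
-62 -55 32 [153.2 109.8]
-62 55 0 [344.8  76.8]
-62 -55 0 [164.3  77.1]
```

>>> play_rows:
  motion:
    - [[0.3, 0.6, -0.3, -0.6, 0, -0.8], [0.8, 1.3, -0.7, -1.35, 0, -1.95], [1.4, 2.3, -1.2, -2.35, 0, -3.35], [2, 3.5, -1.8, -3.5, 0, -5], [2.8, 4.8, -2.5, -4.8, 0, -6.9]]
  squeeze: 80

```text
time: 6.15
tool_pos: [516.7, -301.6, 100.1]
tcp_rot: [-180.0, 35.0, 139.8]
ft_force: [0.4, 0.2, -5.1]
finger_gap: 5.9
grip_force: 78.3
```

>>> play_rows:
  motion:
    - [[0.65, 1.6, -0.6, -1.4, 0, -2], [1.35, 3.3, -1.3, -2.95, 0, -4.25], [2.1, 5, -2, -4.6, 0, -6.6], [2.85, 6.9, -2.7, -6.2, 0, -8.9], [3.6, 8.7, -3.4, -7.9, 0, -11.3]]

```text
time: 6.65
tool_pos: [535.6, -203.0, 107.2]
tcp_rot: [-180.0, 35.0, 153.7]
ft_force: [0.9, -1.1, -4.1]
finger_gap: 6.2
grip_force: 78.4
```

>>> play_rows:
  motion:
    - [[0.4, 2, -0.45, -1.7, 0, -2.4], [0.75, 4.1, -0.9, -3.3, 0, -4.75], [1.1, 6, -1.3, -4.9, 0, -7.05], [1.5, 7.9, -1.7, -6.5, 0, -9.3], [1.8, 9.6, -2.1, -7.9, 0, -11.3]]

```text
time: 7.15
tool_pos: [554.6, -105.2, 114.1]
tcp_rot: [-180.0, 35.0, 167.5]
ft_force: [-0.2, 0.6, -4.7]
finger_gap: 6.4
grip_force: 78.3
```

>>> play_rows:
  motion:
    - [[0, 1.7, -0.1, -1.3, 0, -1.9], [0, 3.1, -0.2, -2.5, 0, -3.5], [0, 4.4, -0.3, -3.45, 0, -4.9], [0, 5.4, -0.4, -4.2, 0, -6.1], [-0.1, 6.1, -0.5, -4.8, 0, -6.9]]

```text
time: 7.65
tool_pos: [566.1, -46.3, 118.7]
tcp_rot: [-179.9, 35.0, 175.8]
ft_force: [0.7, -0.3, -4.9]
finger_gap: 6.5
grip_force: 78.4
```

>>> play_rows:
  motion:
    - [[0, 0, 0, 0, 0, 0], [0, 0, 0, 0, 0, 0]]

```text
time: 7.85
tool_pos: [566.1, -47.3, 118.9]
tcp_rot: [-179.9, 35.0, 175.6]
ft_force: [1.4, -0.5, -3.3]
finger_gap: 6.1
grip_force: 78.3
```

Run:
```python
from h import *
from bench import sensors,optics
import pickle
st=sensors.sense();w=optics.snapshot("wrist");pickle.dump((st,w),open("w4.pkl","wb"))
print(st["tool_pos"],st["tcp_rot"],st["joint_pos"].round(1),st["ft_force"],st["finger_gap"])
t=optics.snapshot("top");pickle.dump(t,open("t4.pkl","wb"))
a=cv2.cvtColor(w["pixels"],cv2.COLOR_RGB2BGR)
b=cv2.resize(cv2.cvtColor(t["pixels"],cv2.COLOR_RGB2BGR)[90:186,245:317],(288,384),interpolation=cv2.INTER_CUBIC)
cv2.imwrite("pics/w4.png",np.hstack([a,b]))
```

```text
[566.12880163 -47.28725899 118.85961699] [-179.91689333   34.9822565   175.63945764] [ -13.7  -31.6  134.4    7.8   42.8 -103.4] [ 1.44929999 -0.45562945 -3.33531416] 6.131231356030344
```

View pics/w4.png

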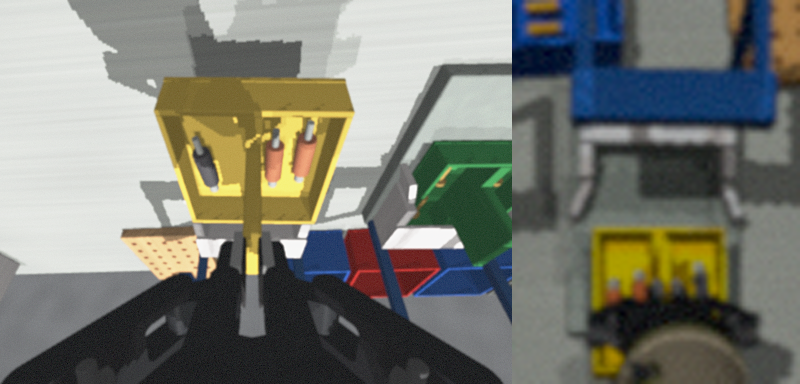

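The tray is in front of the dock, level, with the clecos inside. Next is a close look at how it lines up with the rails.

Run:
```python
from h import *
import pickle
d=pickle.load(open("d0.pkl","rb"));t=pickle.load(open("t4.pkl","rb"))
B=lambda s:cv2.cvtColor(s["pixels"],cv2.COLOR_RGB2BGR)
rs=lambda i,w,h:cv2.resize(i,(w,h),interpolation=cv2.INTER_CUBIC)
a=rs(B(t)[110:170,256:306],400,480); b=rs(B(d["top"])[110:182,252:312],400,480)
cv2.imwrite("pics/al.png",np.hstack([a,b]))
```

```text
(no output)
```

View pics/al.png

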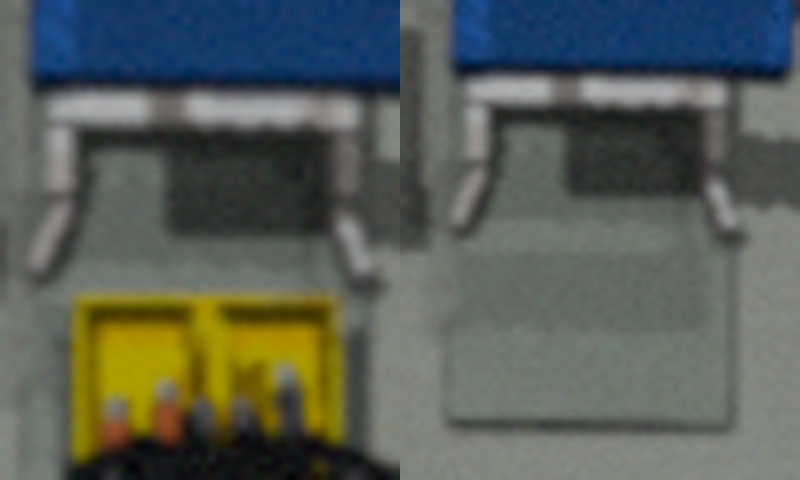

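Left panel: the rails' inner edges are at (76,150) and (332,150), the flare tips at (40,270) and (365,270), and the tray rim spans (72..343, 300). Right panel: the plate front edge runs from (448,422) to (733,427), and the bar edge from (455,68) to (790,75).

Run:
```python
from h import *
import pickle
t=pickle.load(open("t4.pkl","rb"))
a=lambda x,y,z:onz(t,(256+x/8-.44,110+y/8-.44),z)
b=lambda x,y,z:onz(t,(252+(x-400)/6.667-.43,110+y/6.667-.43),z)
def hd(p,q): e=q-p;return np.degrees(np.arctan2(e[1],e[0])).round(2),np.linalg.norm(e).round(1),((p+q)/2).round(1)
print("plate front",hd(b(733,427,20),b(448,422,20)))
print("bar",hd(b(790,75,245),b(455,68,245)))
print("rails inner",hd(a(332,150,60),a(76,150,60)),"outer",hd(a(360,150,60),a(47,150,60)))
print("bend",hd(a(332,195,60),a(76,195,60)))
print("flare",hd(a(365,272,60),a(38,270,60)))
print("roof front",hd(a(360,126,64),a(47,122,64)))
for zz in(95,96): print("tray front rim",hd(a(343,298,zz),a(72,298,zz)))
```

```text
plate front (np.float64(84.59), np.float64(149.7), array([543.6, -43.5,  20. ]))
bar (np.float64(84.31), np.float64(147.1), array([644.7, -54. , 245. ]))
rails inner (np.float64(85.59), np.float64(111.4), array([694. , -57.7,  60. ])) outer (np.float64(85.59), np.float64(136.2), array([694. , -57.5,  60. ]))
bend (np.float64(85.59), np.float64(111.0), array([673.4, -55.9,  60. ]))
flare (np.float64(85.23), np.float64(140.9), array([638.9, -51.8,  60. ]))
roof front (np.float64(84.81), np.float64(135.9), array([704.4, -58.2,  64. ]))
tray front rim (np.float64(85.6), np.float64(112.9), array([614.8, -50.1,  95. ]))
tray front rim (np.float64(85.6), np.float64(112.8), array([614.4, -50. ,  96. ]))
```

```bash
cat >> h.py <<'E'
H=-5.2
def dock(x,z,lat=0):
    f=np.array([np.cos(np.radians(H)),np.sin(np.radians(H)),0]);l=np.array([-f[1],f[0],0])
    p=np.array([673,-55.5,0])+(x+13.1)*f+(lat-1.6)*l; p[2]=z; return p
E
python3 - <<'E'
from h import *
from bench import sensors
st=sensors.sense();R=tool(H,35)
print(rel(st,dock(-108,78),R)); print(dock(-108,78),dock(0,77))
E
```

```text
[1.32, -0.0, 4.05, 0.39, -0.03, 0.66]
[578.34555844 -48.49238318  78.        ] [685.90107349 -58.28070184  77.        ]
```

Lowering, then forward along the dock axis (1 cm forward = [-0.82, 0, 0.574] in tool axes).

>>> play_rows:
  motion:
    - [[0.1, 0, 0.4, 0, 0, 0.1], [0.4, 0, 1.3, 0.1, 0, 0.2], [0.8, 0, 2.5, 0.2, 0, 0.4], [1.2, 0, 3.6, 0.3, 0, 0.6], [1.3, 0, 4, 0.4, 0, 0.65]]

```text
time: 8.45
tool_pos: [577.3, -47.9, 76.0]
tcp_rot: [180.0, 34.8, 174.8]
ft_force: [-2.2, 1.1, -1.7]
finger_gap: 6.2
grip_force: 78.8
```

>>> play_rows:
  motion:
    - [[0, 0, 0, 0, 0, 0], [0, 0, 0, 0, 0, 0], [0, 0, 0, 0, 0, 0]]

```text
time: 8.75
tool_pos: [578.6, -48.2, 79.2]
tcp_rot: [-180.0, 35.0, 174.9]
ft_force: [0.4, 0.5, -3.6]
finger_gap: 6.7
grip_force: 78.4
```

Run:
```python
from h import *
from bench import sensors
st=sensors.sense();R=tool(H,35);print(st["tool_pos"],st["tcp_rot"],st["joint_pos"].round(1),st["ft_force"])
print(rel(st,dock(-63,78),R),rel(st,dock(-25,78),R))
```

```text
[578.63738442 -48.17379557  79.22110621] [-179.98050723   35.02752916  174.8538555 ] [ -12.9  -25.   134.5    7.6   36.  -102.5] [ 0.42719227  0.482228   -3.58119708]
[-3.59, -0.04, 2.67, 0.01, 0.03, 0.04] [-6.71, -0.04, 4.85, 0.01, 0.03, 0.04]
```

>>> play_rows:
  motion:
    - [[-0.4, 0, 0.3, 0, 0, 0], [-1.1, 0, 0.8, 0, 0, 0], [-1.9, 0, 1.4, 0, 0, 0], [-2.6, 0, 1.9, 0, 0, 0], [-3, 0, 2.25, 0, 0, 0]]

```text
time: 9.25
tool_pos: [616.9, -51.7, 78.2]
tcp_rot: [-180.0, 35.1, 174.8]
ft_force: [0.0, 0.5, -3.5]
finger_gap: 6.3
grip_force: 78.5
```

>>> play_rows:
  motion:
    - [[-0.3, 0, 0.2, 0, 0, 0], [-0.6, 0, 0.4, 0, 0, 0], [-0.9, 0, 0.6, 0, 0, 0], [-1.1, 0, 0.8, 0, 0, 0], [-1.1, 0, 0.8, 0, 0, 0]]

```text
time: 9.75
tool_pos: [629.5, -52.8, 77.2]
tcp_rot: [-180.0, 35.0, 174.8]
ft_force: [0.5, -1.4, -3.5]
finger_gap: 6.2
grip_force: 78.4
```

Run:
```python
from h import *
from bench import sensors,optics
import pickle
st=sensors.sense();R=tool(H,35);print(st["tool_pos"],st["tcp_rot"],st["ft_force"])
print(rel(st,dock(-25,78),R),rel(st,dock(0,78),R))
w=optics.snapshot("wrist");t=optics.snapshot("top");pickle.dump((st,w,t),open("w5.pkl","wb"))
```

```text
[629.49891167 -52.75707791  77.22799634] [-179.9888694    34.99872765  174.84294504] [ 0.51754759 -1.42900939 -3.53415692]
[-2.64, -0.04, 1.75, 0.01, -0.0, 0.04] [-4.69, -0.04, 3.19, 0.01, -0.0, 0.04]
```

>>> play_rows:
  motion:
    - [[-0.3, 0, 0.2, 0, 0, 0], [-0.7, 0, 0.5, 0, 0, 0], [-1.1, 0, 0.8, 0, 0, 0], [-1.4, 0, 1, 0, 0, 0], [-1.6, 0, 1.1, 0, 0, 0]]

```text
time: 10.35
tool_pos: [649.0, -54.5, 77.3]
tcp_rot: [-180.0, 35.0, 174.9]
ft_force: [-0.0, -0.1, -3.0]
finger_gap: 6.1
grip_force: 78.5
```

>>> play_rows:
  motion:
    - [[-0.3, 0, 0.2, 0, 0, 0], [-0.6, 0, 0.4, 0, 0, 0], [-0.9, 0, 0.6, 0, 0, 0], [-1.1, 0, 0.7, 0, 0, 0], [-1.1, 0, 0.7, 0, 0, 0]]

```text
time: 10.85
tool_pos: [661.8, -55.6, 77.9]
tcp_rot: [-180.0, 35.0, 174.8]
ft_force: [0.9, 0.1, -3.7]
finger_gap: 6.4
grip_force: 78.4
```

>>> play_rows:
  motion:
    - [[-0.3, 0, 0.2, 0, 0, 0], [-0.65, 0, 0.5, 0, 0, 0], [-1, 0, 0.75, 0, 0, 0], [-1.3, 0, 1, 0, 0, 0], [-1.4, 0, 1.1, 0, 0, 0]]

```text
time: 11.35
tool_pos: [679.8, -57.3, 77.0]
tcp_rot: [-180.0, 35.0, 174.8]
ft_force: [-1.8, 0.5, -1.6]
finger_gap: 6.5
grip_force: 78.6
```

>>> play_rows:
  motion:
    - [[-0.1, 0, 0.1, 0, 0, 0], [-0.2, 0, 0.2, 0, 0, 0], [-0.3, 0, 0.25, 0, 0, 0], [-0.4, 0, 0.3, 0, 0, 0], [-0.4, 0, 0.3, 0, 0, 0]]

```text
time: 11.85
tool_pos: [684.3, -57.7, 76.8]
tcp_rot: [-180.0, 35.0, 174.8]
ft_force: [-0.1, -0.0, -4.2]
finger_gap: 6.4
grip_force: 78.5
```

>>> play_rows:
  motion:
    - [[0.03, 0, 0.04, 0, 0, 0], [0, 0, 0.12, 0, 0, 0], [-0.1, 0, 0.2, 0, 0, 0], [-0.15, 0, 0.25, 0, 0, 0], [-0.15, 0, 0.25, 0, 0, 0]]

```text
time: 12.35
tool_pos: [684.6, -57.5, 75.7]
tcp_rot: [-180.0, 34.7, 174.9]
ft_force: [-49.0, 3.2, 33.4]
finger_gap: 6.4
grip_force: 85.7
```

>>> play_rows:
  motion:
    - [[-0.08, 0, 0.06, 0, 0, 0], [-0.16, 0, 0.12, 0, 0, 0], [-0.16, 0, 0.12, 0, 0, 0]]

```text
time: 12.65
tool_pos: [684.9, -57.5, 75.6]
tcp_rot: [-180.0, 34.5, 174.9]
ft_force: [-80.9, 5.1, 56.6]
finger_gap: 6.0
grip_force: 90.3
```

It is hard against the stop. I'll take off the load before letting go.

>>> play_rows:
  motion:
    - [[0.1, 0, -0.1, 0, 0, 0], [0.2, 0, -0.2, 0, 0, 0], [0.25, 0, -0.26, 0, 0, 0], [0.25, 0, -0.26, 0, 0, 0]]

```text
time: 13.05
tool_pos: [684.4, -57.5, 76.0]
tcp_rot: [-180.0, 34.9, 174.9]
ft_force: [-15.5, 2.1, 7.9]
finger_gap: 6.5
grip_force: 80.7
```

Run:
```python
from h import *
from bench import sensors,optics
st=sensors.sense();print(st["tool_pos"],st["tcp_rot"],st["ft_force"],st["wrist_torque"])
w=optics.snapshot("wrist");t=optics.snapshot("scene")
a=cv2.cvtColor(w["pixels"],cv2.COLOR_RGB2BGR)
b=cv2.resize(cv2.cvtColor(t["pixels"],cv2.COLOR_RGB2BGR)[170:290,250:340],(288,384),interpolation=cv2.INTER_CUBIC)
cv2.imwrite("pics/w6.png",np.hstack([a,b]))
```

```text
[684.43476608 -57.54122672  76.0397201 ] [-179.99155889   34.90647516  174.86252672] [-15.46550806   2.12390981   7.93455369] [ 0.10371714  1.73355419 -0.01765308]
```

>>> play_rows:
  motion:
    - [[0, 0, 0, 0, 0, 0], [0, 0, 0, 0, 0, 0], [0, 0, 0, 0, 0, 0], [0, 0, 0, 0, 0, 0], [0, 0, 0, 0, 0, 0]]
  jaw: 0.6

```text
time: 13.65
tool_pos: [685.6, -57.8, 76.4]
tcp_rot: [-180.0, 35.0, 174.8]
ft_force: [-0.2, -0.0, -0.1]
finger_gap: 51.3
grip_force: 0.0
```

>>> play_rows:
  motion:
    - [[0, 0, -0.5, 0, 0, 0], [0, 0, -1.5, 0, 0, 0], [0, 0, -3, 0, 0, 0], [0, 0, -5, 0, 0, 0], [0, 0, -7, 0, 0, 0]]

```text
time: 14.15
tool_pos: [644.6, -54.0, 134.5]
tcp_rot: [-180.0, 35.0, 174.8]
ft_force: [0.1, -0.6, 1.3]
finger_gap: 51.3
grip_force: 0.0
```

>>> play_rows:
  motion:
    - [[0, 0, -2, 0, 0, 0], [0, 0, -4, 0, 0, 0], [0, 0, -5, 0, 0, 0], [0, 0, -6, 0, 0, 0], [0, 0, -6, 0, 0, 0]]

```text
time: 14.65
tool_pos: [611.4, -51.1, 184.3]
tcp_rot: [-180.0, 35.1, 174.9]
ft_force: [0.1, -0.3, 0.1]
finger_gap: 51.4
grip_force: 0.0
```

Run:
```python
from h import *
from bench import sensors,optics
import pickle
st=sensors.sense();print(st["tool_pos"],st["tcp_rot"],st["ft_force"],st["finger_gap"])
w=optics.snapshot("wrist");t=optics.snapshot("top");s=optics.snapshot("scene");pickle.dump((st,w,t,s),open("w7.pkl","wb"))
a=cv2.cvtColor(w["pixels"],cv2.COLOR_RGB2BGR)
b=cv2.resize(cv2.cvtColor(s["pixels"],cv2.COLOR_RGB2BGR)[180:308,245:341],(288,384),interpolation=cv2.INTER_CUBIC)
cv2.imwrite("pics/w7.png",np.hstack([a,b]))
```

```text
[611.36689516 -51.14547226 184.34879711] [-179.96921278   35.11406352  174.85491415] [ 0.06062978 -0.26670176  0.13736238] 51.35875013364018
```

View pics/w7.png

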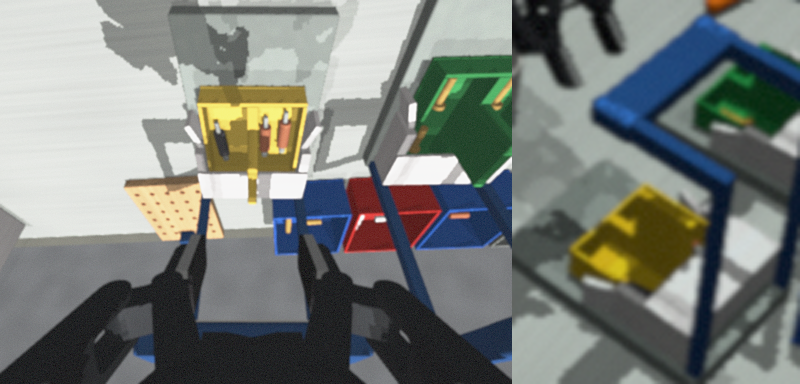

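The tray lies between the rails with all clecos inside: rear wall bottom at row 88, plate front edge at row 9. I'll check numerically that it is home.

Run:
```python
from h import *
import pickle
st,w,t,s=pickle.load(open("w7.pkl","rb"));c=wcam(st,w)
f=np.array([np.cos(np.radians(H)),np.sin(np.radians(H)),0])
g=cv2.cvtColor(w["pixels"],cv2.COLOR_RGB2HSV)
m=cv2.inRange(g,(18,110,50),(35,255,255))[70:180,190:320]
ys,xs=np.where(m)
for col in(215,235,270,290):
    yy=np.where(m[:,col-190])[0];print("col",col,"first yellow row",70+yy[0])
print(w["pixels"][4:22,255].mean(1).round())
o=np.array([673,-55.5,0])
for v in(70+ys.min(),88): 
    p=onz(c,(252,v),20);print(v,"dock x of tray rear bottom",((p-o)@f).round(1))
for v in(8,10,12,14): print(v,((onz(c,(252,v),20)-o)@f).round(1))
for v in (172,173,174,175,176): print("roof edge",v,((onz(c,(235,v),64)-o)@f).round(1))
print(w["pixels"][164:182,232].mean(1).round())
```

```text
col 215 first yellow row 86
col 235 first yellow row 86
col 270 first yellow row 87
col 290 first yellow row 87
[184. 162. 133.  99.  87.  91.  90.  92.  95. 111. 136. 163. 174. 180.
 180. 179. 182. 179.]
86 dock x of tray rear bottom -62.5
88 dock x of tray rear bottom -60.1
8 -135.6
10 -134.1
12 -132.6
14 -131.0
roof edge 172 24.9
roof edge 173 26.8
roof edge 174 28.6
roof edge 175 30.5
roof edge 176 32.4
[ 86.  90.  94.  94.  91.  94.  92. 102. 115. 163. 235. 249. 248. 247.
 247. 247. 246. 246.]
```

```bash
python3 -c "
from bench import job;print(job.hand_in())"
```

```text
the job is handed in; nothing more can be done
None
```

The yellow tray is in the empty dock against the back stop, lying flat with all three clecos inside; I released it, backed the gripper clear and handed the job in at about 15 s.

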